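# Push the instrument tray home and shut the steriliser door

## Robot

A 6-joint arm with a two-finger parallel gripper is mounted at the origin on the work surface. World frame = base frame: x ahead of the robot, y to its left, z up, the work surface at z = 0. Lengths are in m, angles in rad, forces in N, time in s.
With the tool pointing down it reaches from about 0.3 to 0.775 m from the base axis. Payload 14.6 kg.
Tool frame: the origin (TCP) lies at the very end of the fingers, on their centre line; the grasp point (between the pads) lies 19 mm behind it; y points along the fingers, x is the direction in which the jaws open and shut, and the axes are right-handed (so a half turn about y gives the same grasp; the last joint's range is limited). The gripper opens to 94 mm and grips with 3 to 60 N. Pads are 16 mm wide; open, the fingers measure 119 mm over their backs; the gripper's body (75 mm by 177 mm) begins 78 mm behind the grasp point.
Start: joints at [-1.319, 0.3, 1.521, -0, 1.321, -0.067], TCP at [0.172, -0.522, 0.205] pointing down, gripper open.
Joint ranges: [-3.03, 3.03], [-0.79, 2.21], [0.23, 2.52], [-1.04, 4.18], [0, 3.07], [-2.55, 2.55]. Speed limits (rad/s): [2.22, 2.22, 2.57, 3.14, 3.14, 3.14].

## Interface

Orientations are given as [roll, pitch, yaw] about the fixed x, y, z axes, in that order (R = Rz(yaw) Ry(pitch) Rx(roll)).
In Python, from station import get_obs, cams, hand_in gives the robot as it stands. The module is installed in compiled form; this text tells all that it offers.
- The arm moves only by the tool step_arm, never from a script. Its argument "plan" is a list of rows, each an object with "grip": the closure, from -1 (fully open) to 1 (shut), so that 0 is half open; "slide": the shift along the tool's x, y, z in m, a list of three; "spin": the turn about the tool's y in degrees. A call has 1 to 20 rows; each row shifts and turns the commanded pose from where the row before left it, along the tool's axes as they then stand; what a row does not reach is not made up. A row lasts 1/12 s, in which the tool goes at most 41.7 mm and 7.16 degrees, less where a joint would pass 70% of its speed; a pose out of reach is approached as far as the arm can. A call is refused whole if a number of a shift passes 0.0417 or a number of a turn 7.16, either way. A call with a gripper value outside its range is refused whole. The fingers move at their own pace and stop on an object; "force" is the grip in N (left out, the last holds). Time passes only in rows, so rows that do not move let the fingers close. It gives the time, the measured TCP pose, the force and the opening at its end, in the units of the state.
- get_obs(): the state, without advancing time (a new reading comes with each control period).
- cams.camera(name): name is "side" or "top"; returns the picture (480x640x3 uint8, blue, green, red); there is no depth.
- cams.calibration(name): a dict with "K" (3x3 intrinsics, pixels), "T" (4x4, takes a point from camera to world coordinates). Camera axes: x right, y up, looking along -z (the intrinsics and any distortion apply to the point x, -y, -z); pixel columns grow to the right and rows downward; lengths in m; the calibration is good to about 2 mm. A picture is of the moment at which its call begins. calibration takes no time and is no camera call.
- hand_in(): hands the job in, once; it reports no verdict.
The state is a dict: "time_s": time; "qpos": joint angles; "joint_vel": joint speeds; "tau": joint torques, N m; "ee_pos": TCP position; "eef_rot": TCP orientation; "force": force on the tool from outside, world axes, zero at the start; "moment": the same for the moment, N m; "grip_width": finger opening in m.
Only numpy, scipy, OpenCV 4.12 (cv2) and the standard library are available. Lean on these libraries where they do the work, as an engineer would, in place of code of your own. Each camera call takes 0.05 s, during which the arm holds its last target.

## Task

The small steriliser cabinet has been left open with its instrument tray sticking out. Only pushing with the fingertips, slide the tray straight in until it is fully home, and after that swing the cabinet door fully shut without slamming it. Do not lift or carry the tray, leave the bottle, the beaker and the jar where they stand, and finish with the hand clear of everything.

Things in the scene. Friction and masses are not known exactly. Their poses are not given: they have to be found in the camera images.
- cabinet: White steriliser cabinet, blue control band low in front; fixed. 270 mm deep (own x), 240 wide (y), 240 high. Origin: centre of underside, z up; its open front looks along own -x. Shell front plane at own x = -135 mm; roof 226 to 240 mm up; band reaches x = -175 below 56 mm. Tray shelf top 156 mm up; side guides (2.5 mm play each side), rails that stop tipping, rear wall stops the tray at home.
- tray_home (a point): Where the centre of the outer face of the tray's front lip is when the tray is fully home (tray_front then coincides with it): cabinet's own (-153, 0, 183) mm, that is 18 mm proud of the front plane, so it can be pushed home from outside the shell. Axes as the cabinet's.
- tray: Loose perforated metal tray with scissor-like instruments, 235 mm deep (own x), 170 wide (y), about 0.55 kg. Origin: centre of underside; axes as the cabinet's. Walls 30 mm high; upright front lip at its -x end 55 mm high, 5 thick, blue on its top edge (211 mm above the work surface). Starts 45 to 90 mm out; slides in along the cabinet's +x, friction of a few N (under 10).
- tray_front (a point): Centre of the outer face of the tray's front lip, 27 mm above the tray's underside (183 mm above the work surface). This face is pushed.
- door (a joint): Door angle, rad: 0 shut, grows as it opens (starts 1.45 to 1.75, stop 2.1). Stays where left, no spring or latch, friction 0.15 N m. Flat white pan-shaped door, no handle, steel inside, 236 mm from hinge to free edge, 64 to 238 mm above the work surface; 14 mm panel with a 25 mm rim inwards. Shut, the panel is at the cabinet's own x = -163 to -177 mm, clear of the tray if that is home.
- door_hinge (a point): Top of the vertical hinge axis, at the cabinet's own (-137, 118, 238) mm. Axes turn with the door (same as the cabinet's when shut): own -y runs along the panel to the free edge, x points from the door's outer to its inner side; flat outer face at own x = -40 mm. Seen from above it opens clockwise; push the outer face along own +x to shut it, following the arc.
- door_push (a point): Point on the door's outer face to push on, 140 mm along the panel from the hinge axis and 209 mm above the work surface (29 mm below the door's top edge). Axes as door_hinge.
- bottle: Bystander: amber bottle with white cap, 56 mm diameter, 140 mm high, standing on the counter; origin at the centre of its base.
- beaker: Bystander: open steel beaker, 68 mm diameter, 85 mm high, standing on the counter just outside the door's swing; origin at the centre of its base.
- jar: Bystander: small glass jar with blue cap, 52 mm diameter, 70 mm high, standing on the rear part of the cabinet's roof; origin at the centre of its base.

How it is judged:
By the outcome, as a careful person would: the job done as asked, in the order asked, and still so for the second after the job is handed in, with the robot touching nothing.
It also fails if it takes over 54 s, if anything falls off the work surface, if the arm or the gripper's body presses on something with over 40 N, if the wrist force passes 120 N, or if a joint passes its speed limit or range.

## Working session

There is one attempt and no reset: what is moved stays moved. The work goes in short steps, Python scripts to look and compute and a tool call to move; the robot and the scene stay as the last step left them, time stands still between calls to the robot, and variables do not carry over. Pictures are saved under pics/ and viewed, and the job is handed in when it is done.

Besides the shell and the picture viewer there is one more tool, called after ">>>" as name(argument=value, ...), one argument or row to a line, values as JSON. step_arm: Moves the arm, as the interface text tells. Its arguments: {"type":"object","properties":{"plan":{"type":"array","items":{"type":"object","properties":{"grip":{"type":"number"},"slide":{"type":"array","items":{"type":"number"}},"spin":{"type":"number"}}}},"force":{"type":"number"}},"required":["plan"]}

```bash
mkdir -p pics; python3 - <<'E'
from station import get_obs, cams
import cv2
for n in("side","top"):
    cv2.imwrite(f"pics/{n}0.png",cams.camera(n)); c=cams.calibration(n); print(n,c)
print(get_obs())
E
```

```text
side {'K': array([[465.02656731,   0.        , 314.14347513],
       [  0.        , 465.02656731, 246.00995648],
       [  0.        ,   0.        ,   1.        ]]), 'T': array([[-0.71922847,  0.55046506, -0.42390875,  0.2383247 ],
       [-0.69471501, -0.56186612,  0.44908521,  0.4131903 ],
       [ 0.00902575,  0.61749064,  0.78652644,  0.84626308],
       [ 0.        ,  0.        ,  0.        ,  1.        ]])}
top {'K': array([[523.33161675,   0.        , 320.23852683],
       [  0.        , 523.33161675, 233.93340699],
       [  0.        ,   0.        ,   1.        ]]), 'T': array([[-0.01519128,  0.99001016, -0.14017531,  0.49984484],
       [-0.99988172, -0.0147044 ,  0.00450844,  0.03401896],
       [ 0.00240221,  0.14022722,  0.99011644,  1.06047261],
       [ 0.        ,  0.        ,  0.        ,  1.        ]])}
{'time_s': 0.1, 'qpos': array([-1.31858352e+00,  3.00402479e-01,  1.52151971e+00, -1.13859824e-05,
        1.32068021e+00, -6.66312942e-02]), 'joint_vel': array([-0.00146654, -0.00064672, -0.00171034,  0.00011297, -0.00028767,
       -0.00043356]), 'tau': array([-6.56856116e-06, -5.32643294e+01, -3.53284836e+01,  7.09174946e-02,
        2.34395522e-02, -5.91219737e-05]), 'ee_pos': array([ 0.17232825, -0.52206208,  0.20494992]), 'eef_rot': array([-1.57074010e+00,  1.00824439e-03, -1.25194937e+00]), 'force': array([-0.29868679,  0.18889033, -0.01206954]), 'moment': array([ 0.04612614, -0.00240844, -0.03535982]), 'grip_width': 0.09379137008725061}
```

View pics/side0.png

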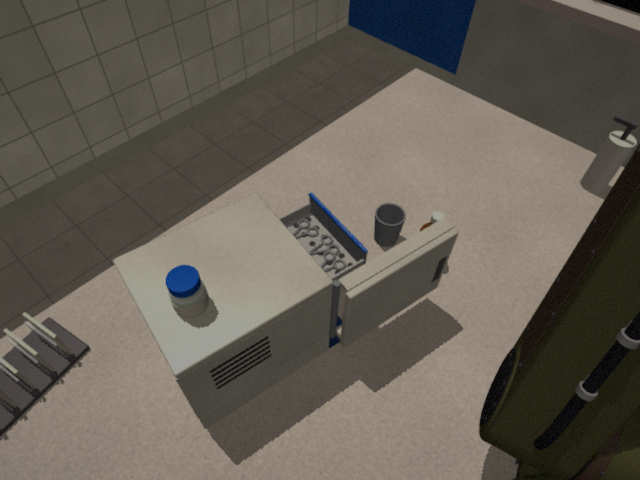

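View pics/top0.png

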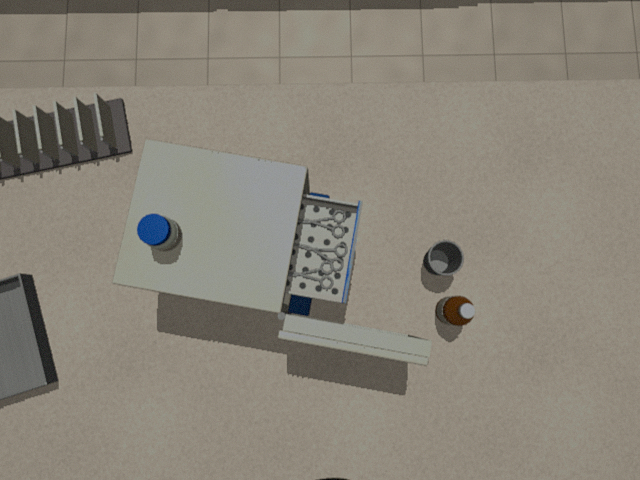

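The side view shows the tray's blue lip from (310,197) to (365,262) and the door's top edge from (340,280) to (455,230). In the top view the roof corners are near (146,140), (308,167), (281,312) and (114,283). The lip runs (360,202)–(345,302) and the door top (285,325)–(430,350). I'll measure these next.

```bash
cat > h.py <<'E'
import numpy as np,cv2
from station import get_obs,cams
def ray(n,px):
    c=cams.calibration(n);K,T=c["K"],c["T"]
    d=np.linalg.solve(K,[px[0],px[1],1.]);d=np.array([d[0],-d[1],-d[2]])
    return T[:3,3],T[:3,:3]@d
def onz(n,px,z):
    o,d=ray(n,px);return (o+d*(z-o[2])/d[2])[:3]
def proj(n,p):
    c=cams.calibration(n);K,T=c["K"],c["T"]
    q=T[:3,:3].T@(np.array(p)-T[:3,3]);u=K@np.array([q[0],-q[1],-q[2]]);return u[:2]/u[2]
E
python3 - <<'E'
from h import *
im=cv2.imread("pics/top0.png")
cv2.imwrite("pics/tz.png",cv2.resize(im[120:380,100:500],(800,520),interpolation=cv2.INTER_CUBIC))
hsv=cv2.cvtColor(im,cv2.COLOR_BGR2HSV)
m=cv2.inRange(hsv,(100,70,60),(130,255,255))
n,l,s,c=cv2.connectedComponentsWithStats(m)
for i in range(1,n):
    if s[i,4]>20: print(s[i],c[i])
m=cv2.inRange(im,(140,140,140),(255,255,255)) 
# roof/door by brightness, print stats
g=cv2.cvtColor(im,cv2.COLOR_BGR2GRAY)
print(g[225,200:225:5],hsv[225,220],hsv[330,350],hsv[350,350],hsv[100,300],hsv[420,300])
for px in [(146,140),(308,167),(281,312),(114,283)]:print(px,onz("top",px,.24))
for px in [(285,318),(281,336),(430,342),(427,364)]:print(px,onz("top",px,.238))
E
```

```text
[310 193  19   5  47] [319.19148936 194.87234043]
[342 201  18 102 209] [350.47368421 252.98086124]
[137 214  32  31 781] [152.57618438 228.85019206]
[150 151 149 153 148] [ 42  17 150] [ 37  16 148] [ 30  24 141] [ 21  35 153] [ 17  36 148]
(146, 140) [0.77419856 0.31077071 0.24      ]
(308, 167) [0.72529434 0.04836015 0.24      ]
(281, 312) [0.49467818 0.09296889 0.24      ]
(114, 283) [0.54342576 0.35340614 0.24      ]
(285, 318) [0.48536199 0.08695053 0.238     ]
(281, 336) [0.45800399 0.09328417 0.238     ]
(430, 342) [ 0.44538419 -0.13650692  0.238     ]
(427, 364) [ 0.41235607 -0.13042551  0.238     ]
```

View pics/tz.png

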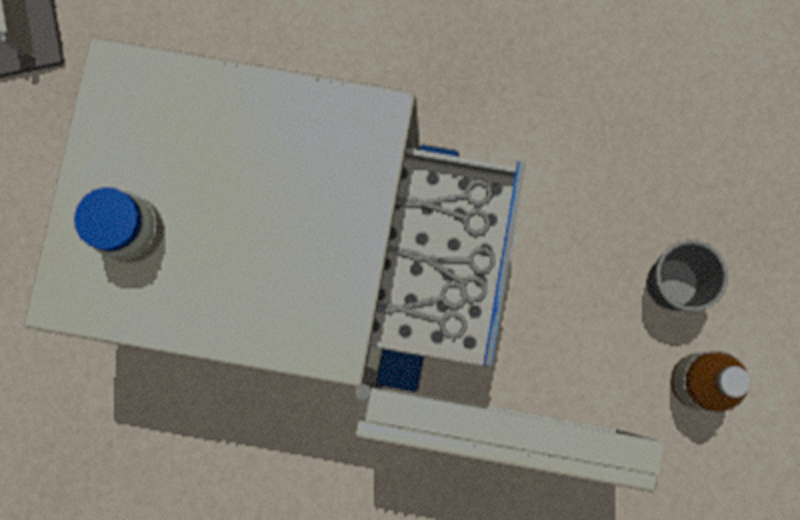

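```bash
python3 - <<'E'
from h import *
im=cv2.imread("pics/top0.png")
b=cv2.bilateralFilter(im,9,30,5)
hsv=cv2.cvtColor(b,cv2.COLOR_BGR2HSV)
m=cv2.inRange(hsv,(24,0,115),(60,27,255))
m=cv2.morphologyEx(m,cv2.MORPH_OPEN,np.ones((5,5)))
n,l,s,c=cv2.connectedComponentsWithStats(m)
for i in range(1,n):
    if s[i,4]>600:
        print(s[i],c[i])
        cn=max(cv2.findContours((l==i).astype(np.uint8),0,1)[0],key=len)
        z=.24 if s[i,4]>10000 else .238
        w=np.array([onz("top",p[0],z)[:2] for p in cn])
        r=cv2.minAreaRect((w*1000).astype(np.float32));print(r);print(cv2.boxPoints(r))
cv2.imwrite("pics/m.png",m)
hs=cv2.cvtColor(im,cv2.COLOR_BGR2HSV)
mb=cv2.inRange(hs,(100,70,60),(130,255,255));mb[:,:330]=0
ys,xs=np.nonzero(mb)
w=np.array([onz("top",(x,y),.211)[:2] for x,y in zip(xs,ys)])*1000
r=cv2.minAreaRect(w.astype(np.float32));print("lip",r,cv2.boxPoints(r), w.mean(0))
for nm,px,z in [("beaker",(447,256),.085),("bottle",(466,311),.14),("jar",(154,229),.31)]:print(nm,onz("top",px,z))
E
```

```text
[  114   140   174   172 18744] [201.27118011 230.69451558]
((635.6355590820312, 203.83267211914062), (266.53033447265625, 237.46087646484375), 79.17383575439453)
[[493.98712   95.240524]
 [727.2216    50.63829 ]
 [777.284    312.4248  ]
 [544.0495   357.02704 ]]
[301 224  39  26 642] [318.17601246 237.14641745]
((610.8230590820312, 30.251419067382812), (62.05683898925781, 35.641109466552734), 78.72322845458984)
[[587.279       3.306818 ]
 [622.232      -3.6627483]
 [634.3671     57.196022 ]
 [599.4141     64.16559  ]]
[291 270  55  31 761] [318.33508541 288.11563732]
((535.6925659179688, 34.90773010253906), (84.67658996582031, 46.797916412353516), 89.13170623779297)
[[511.65466    -7.0711136]
 [558.44727    -7.7802887]
 [559.73047    76.88657  ]
 [512.93787    77.59575  ]]
[ 282  315  149   49 3789] [356.48139351 338.69569807]
((453.2723693847656, -22.67479705810547), (229.60147094726562, 41.144752502441406), 79.01283264160156)
[[ 411.19733  -131.45035 ]
 [ 451.5879   -139.2921  ]
 [ 495.3474     86.10075 ]
 [ 454.95685    93.942505]]
lip ((591.21337890625, -20.816316604614258), (6.935256004333496, 168.24847412109375), 79.38638305664062) [[507.8897     -8.7302   ]
 [673.2597    -39.71904  ]
 [674.53705   -32.902435 ]
 [509.16705    -1.9135933]] [585.22408268 -18.37175799]
beaker [ 0.59269485 -0.20712312  0.085     ]
bottle [ 0.49087225 -0.22189889  0.14      ]
jar [0.61689024 0.27137265 0.31      ]
```

View pics/m.png

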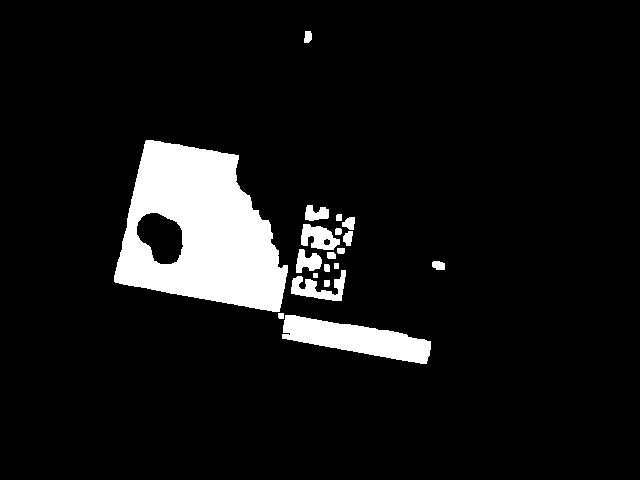

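>>> step_arm(
  plan=[
    {"grip": 1,"slide": [0,-0.01,0],"spin": 0},
    {"grip": 1,"slide": [0,-0.025,0],"spin": 0},
    {"grip": 1,"slide": [0,-0.02,0],"spin": 0},
    {"grip": 1,"slide": [-0.018,0,0.0315],"spin": 0},
    {"grip": 1,"slide": [-0.018,0,0.0315],"spin": 0},
    {"grip": 1,"slide": [-0.018,0,0.0315],"spin": 0},
    {"grip": 1,"slide": [-0.018,0,0.0315],"spin": 0},
    {"grip": 1,"slide": [-0.018,0,0.0315],"spin": 0},
    {"grip": 1,"slide": [-0.018,0,0.0315],"spin": 0},
    {"grip": 1,"slide": [-0.018,0,0.0315],"spin": 0},
    {"grip": 1,"slide": [-0.018,0,0.0315],"spin": 0},
    {"grip": 1,"slide": [-0.018,0,0.0315],"spin": 0},
    {"grip": 1,"slide": [-0.018,0,0.0315],"spin": 0},
    {"grip": 1,"slide": [-0.018,0,0.0315],"spin": 0},
    {"grip": 1,"slide": [-0.018,0,0.0315],"spin": 0},
    {"grip": 1,"slide": [-0.018,0,0.0315],"spin": 0},
    {"grip": 1,"slide": [-0.018,0,0.0315],"spin": 0},
    {"grip": 1,"slide": [0,0,0],"spin": 0},
  ],
  force=20,
)

```text
time_s: 1.6
ee_pos: [0.5148, -0.1407, 0.2607]
eef_rot: [-1.57, 0.001, -1.248]
force: [-1.0, 0.2, 0.2]
grip_width: 0.0007
```

>>> step_arm(
  plan=[
    {"grip": 1,"slide": [-0.0124,0,0.0225],"spin": 0},
    {"grip": 1,"slide": [-0.0124,0,0.0225],"spin": 0},
    {"grip": 1,"slide": [-0.0124,0,0.0225],"spin": 0},
    {"grip": 1,"slide": [-0.0124,0,0.0225],"spin": 0},
    {"grip": 1,"slide": [0,0,0],"spin": 4.87},
    {"grip": 1,"slide": [0,0,0],"spin": 4.87},
    {"grip": 1,"slide": [0,0,0],"spin": 4.87},
    {"grip": 1,"slide": [0,0,0],"spin": 4.87},
    {"grip": 1,"slide": [0,0,0],"spin": 4.87},
    {"grip": 1,"slide": [0,0,0],"spin": 4.87},
    {"grip": 1,"slide": [0,0,0],"spin": 0},
    {"grip": 1,"slide": [0,0,0],"spin": 0},
  ],
)

```text
time_s: 2.6
ee_pos: [0.582, -0.0698, 0.2609]
eef_rot: [-1.571, -0.0, -1.76]
force: [-0.3, 0.5, -0.8]
grip_width: 0.0004
```

```bash
python3 - <<'E'
from h import *
im=cams.camera("side");o=get_obs()
print(o["ee_pos"],o["eef_rot"],o["qpos"],o["force"])
p=proj("side",o["ee_pos"]);print(p)
cv2.imwrite("pics/s1.png",im)
E
```

```text
[ 0.58200861 -0.06968856  0.26078601] [-1.57063674e+00 -3.53503241e-05 -1.75918655e+00] [-1.81634109e-01  3.47452506e-01  1.33073623e+00 -3.66394304e-05
  1.46324457e+00  1.57755637e+00] [-0.54728671  0.71563162 -0.19670851]
[361.03475563 190.08916549]
```

View pics/s1.png

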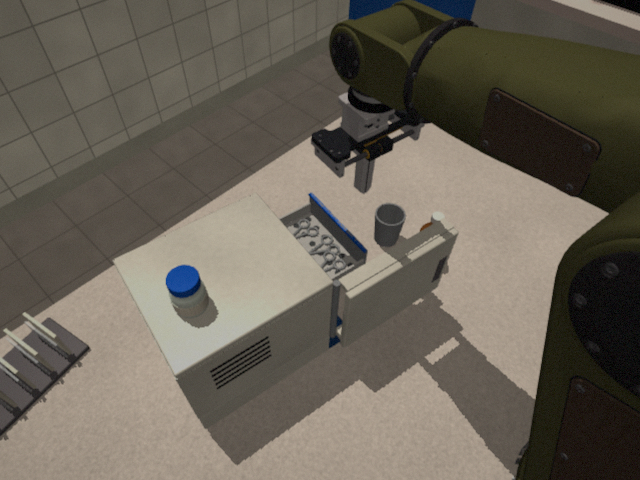

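>>> step_arm(
  plan=[
    {"grip": 1,"slide": [0,0.02,0],"spin": 0},
    {"grip": 1,"slide": [0,0.03,0],"spin": 0},
    {"grip": 1,"slide": [0,0.023,0],"spin": 0},
    {"grip": 1,"slide": [0,0.01,0],"spin": 0},
    {"grip": 1,"slide": [-0.01,0,0],"spin": 0},
    {"grip": 1,"slide": [-0.01,0,0],"spin": 0},
    {"grip": 1,"slide": [-0.005,0,0],"spin": 0},
    {"grip": 1,"slide": [-0.005,0,0],"spin": 0},
    {"grip": 1,"slide": [-0.005,0,0],"spin": 0},
    {"grip": 1,"slide": [-0.005,0,0],"spin": 0},
    {"grip": 1,"slide": [-0.005,0,0],"spin": 0},
    {"grip": 1,"slide": [-0.005,0,0],"spin": 0},
    {"grip": 1,"slide": [0,0,0],"spin": 0},
  ],
)

```text
time_s: 3.73
ee_pos: [0.592, -0.0199, 0.1783]
eef_rot: [-1.569, -0.0, -1.762]
force: [0.5, -0.1, -0.7]
grip_width: 0.0004
```

```bash
python3 - <<'E'
from h import *
im=cams.camera("side");o=get_obs()
print(o["ee_pos"],o["force"])
cv2.imwrite("pics/s2.png",cv2.resize(im[130:330,250:500],(750,600),interpolation=cv2.INTER_CUBIC))
E
```

```text
[ 0.59179683 -0.01999135  0.17792216] [ 0.36896687 -0.46318756 -0.76507834]
```

View pics/s2.png

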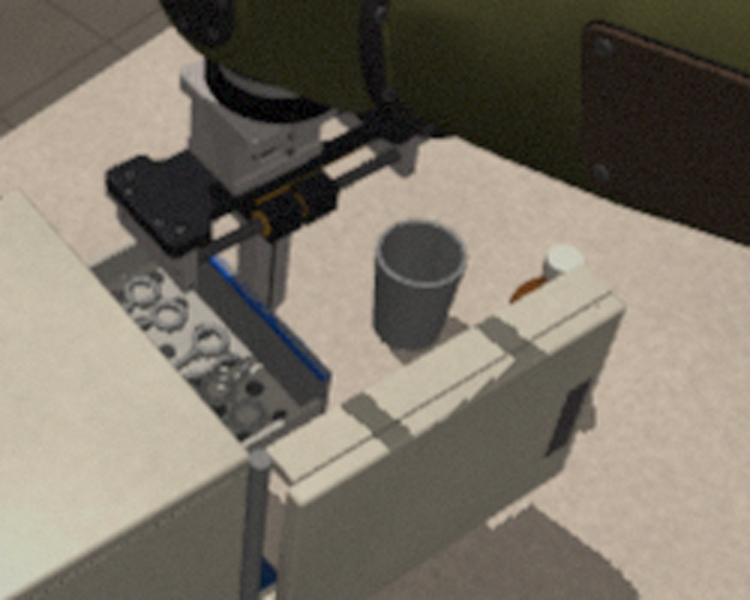

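>>> step_arm(
  plan=[
    {"grip": 1,"slide": [-0.004,0,0],"spin": 0},
    {"grip": 1,"slide": [-0.005,0,0],"spin": 0},
    {"grip": 1,"slide": [-0.005,0,0],"spin": 0},
    {"grip": 1,"slide": [-0.005,0,0],"spin": 0},
    {"grip": 1,"slide": [-0.005,0,0],"spin": 0},
    {"grip": 1,"slide": [-0.005,0,0],"spin": 0},
    {"grip": 1,"slide": [-0.005,0,0],"spin": 0},
    {"grip": 1,"slide": [-0.005,0,0],"spin": 0},
    {"grip": 1,"slide": [-0.005,0,0],"spin": 0},
    {"grip": 1,"slide": [-0.005,0,0],"spin": 0},
    {"grip": 1,"slide": [-0.003,0,0],"spin": 0},
    {"grip": 1,"slide": [-0.002,0,0],"spin": 0},
  ],
)

```text
time_s: 4.78
ee_pos: [0.602, 0.0326, 0.1777]
eef_rot: [-1.57, -0.0, -1.762]
force: [-0.3, -5.5, 4.2]
grip_width: 0.0002
```

>>> step_arm(
  plan=[
    {"grip": 1,"slide": [-0.0015,0,0],"spin": 0},
    {"grip": 1,"slide": [-0.0015,0,0],"spin": 0},
    {"grip": 1,"slide": [-0.0015,0,0],"spin": 0},
    {"grip": 1,"slide": [-0.0015,0,0],"spin": 0},
  ],
)

```text
time_s: 5.12
ee_pos: [0.6031, 0.0382, 0.1778]
eef_rot: [-1.57, -0.0, -1.762]
force: [-1.2, -4.7, 4.9]
grip_width: 0.0003
```

>>> step_arm(
  plan=[
    {"grip": 1,"slide": [-0.001,0,0],"spin": 0},
    {"grip": 1,"slide": [-0.001,0,0],"spin": 0},
  ],
)

```text
time_s: 5.28
ee_pos: [0.6035, 0.0401, 0.1778]
eef_rot: [-1.57, -0.0, -1.762]
force: [-1.1, -5.4, 4.2]
grip_width: 0.0006
```

>>> step_arm(
  plan=[
    {"grip": 1,"slide": [-0.001,0,0],"spin": 0},
  ],
)

```text
time_s: 5.37
ee_pos: [0.6037, 0.0411, 0.1778]
eef_rot: [-1.57, -0.0, -1.762]
force: [-0.9, -5.4, 3.7]
grip_width: 0.0007
```

>>> step_arm(
  plan=[
    {"grip": 1,"slide": [-0.001,0,0],"spin": 0},
    {"grip": 1,"slide": [-0.001,0,0],"spin": 0},
  ],
)

```text
time_s: 5.53
ee_pos: [0.6041, 0.043, 0.1778]
eef_rot: [-1.57, -0.001, -1.762]
force: [-1.5, -5.0, 3.4]
grip_width: 0.0008
```

>>> step_arm(
  plan=[
    {"grip": 1,"slide": [-0.001,0,0],"spin": 0},
  ],
)

```text
time_s: 5.62
ee_pos: [0.6042, 0.0439, 0.1778]
eef_rot: [-1.57, -0.001, -1.762]
force: [-1.6, -14.5, 6.0]
grip_width: 0.0005
```

>>> step_arm(
  plan=[
    {"grip": 1,"slide": [-0.001,0,0],"spin": 0},
  ],
)

```text
time_s: 5.7
ee_pos: [0.6044, 0.0439, 0.1778]
eef_rot: [-1.57, -0.002, -1.763]
force: [-1.3, -18.7, 4.5]
grip_width: 0.0004
```

>>> step_arm(
  plan=[
    {"grip": 1,"slide": [0.005,0,0],"spin": 0},
    {"grip": 1,"slide": [0.015,0,0],"spin": 0},
    {"grip": 1,"slide": [0.025,0,0],"spin": 0},
    {"grip": 1,"slide": [0.035,0,0],"spin": 0},
    {"grip": 1,"slide": [0.03,-0.01,0],"spin": 0},
    {"grip": 1,"slide": [0.02,-0.03,0],"spin": 0},
    {"grip": 1,"slide": [0.01,-0.04,0],"spin": 0},
    {"grip": 1,"slide": [0,-0.02,0],"spin": 0},
    {"grip": 1,"slide": [0,0,0],"spin": 0},
  ],
)

```text
time_s: 6.45
ee_pos: [0.5784, -0.0936, 0.2825]
eef_rot: [-1.563, 0.0, -1.763]
force: [0.9, 0.2, -0.3]
grip_width: 0.0005
```

```bash
python3 - <<'E'
from h import *
im=cams.camera("side");o=get_obs()
print(o["ee_pos"],o["force"],o["qpos"])
cv2.imwrite("pics/s3.png",im)
cv2.imwrite("pics/t3.png",cams.camera("top"))
hs=cv2.cvtColor(im,cv2.COLOR_BGR2HSV)
mb=cv2.inRange(hs,(100,120,60),(130,255,255));mb[:180]=0;mb[320:]=0;mb[:,:240]=0;mb[:,400:]=0
ys,xs=np.nonzero(mb)
w=np.array([onz("side",(x,y),.211)[:2] for x,y in zip(xs,ys)])*1000
r=cv2.minAreaRect(w.astype(np.float32));print("lip",r,w.mean(0))
d=np.array(r[0])-[635.6,203.8];a=np.radians(79.25);print(d@[np.cos(a),np.sin(a)],d@[-np.sin(a),np.cos(a)])
E
```

```text
[ 0.57794778 -0.09295292  0.27939852] [-1.10235937  0.83352684 -0.8337236 ] [-2.22272011e-01  3.35376309e-01  1.30459820e+00  5.19626688e-04
  1.49790931e+00  1.54044436e+00]
lip ((568.0377807617188, 74.89765167236328), (25.556007385253906, 252.08767700195312), 70.17218017578125) [583.10414239  70.82702753]
-139.2421411962701 42.333142900792964
```

View pics/s3.png

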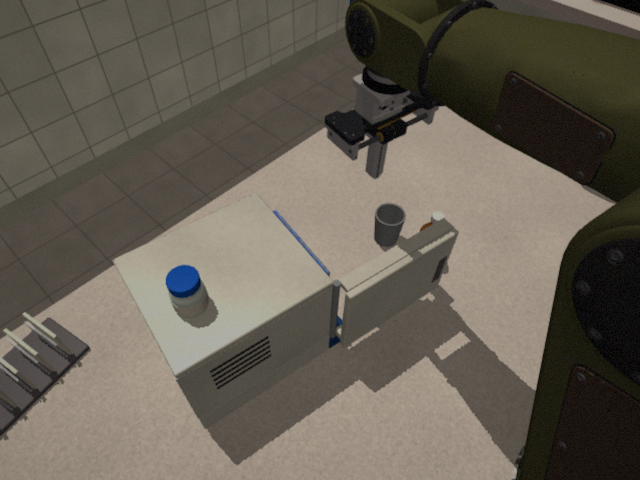

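View pics/t3.png

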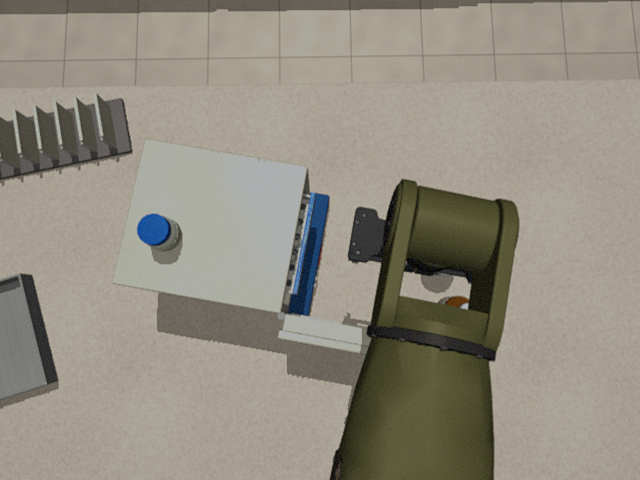

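The lip is now a thin line along the shell front: side view (275,212)–(330,273), top view column about 310 at mid-height. I'll check this against the predicted home line.

```bash
python3 - <<'E'
from h import *
a=np.radians(79.25);ex=np.array([np.cos(a),np.sin(a)]);ey=np.array([-ex[1],ex[0]]);C=np.array([.6356,.2038])
for n,f in(("top","t3"),("side","s3")):
    im=cv2.imread(f"pics/{f}.png")
    for y in(-.08,.08):
        for x in(-.153,-.148): print(n,x,y,proj(n,[*(C+x*ex+y*ey),.211]))
    for y in (-.06,0,.06):
        # profile along own x at z=.211
        print([ (int(1000*x),*map(int,im[tuple(np.round(proj(n,[*(C+x*ex+y*ey),.211])[::-1]).astype(int))])) for x in np.arange(-.164,-.138,.003)])
E
```

```text
top -0.153 -0.08 [314.56101204 194.84161944]
top -0.148 -0.08 [311.58915194 194.33292219]
top -0.153 0.08 [297.4087119  290.47611335]
top -0.148 0.08 [294.36109146 289.94178229]
[(-164, 113, 68, 28), (-161, 118, 73, 30), (-158, 117, 71, 28), (-155, 96, 60, 30), (-152, 167, 140, 101), (-149, 178, 147, 100), (-146, 168, 151, 137), (-143, 172, 179, 177), (-139, 62, 63, 66)]
[(-164, 58, 33, 3), (-161, 57, 37, 0), (-158, 53, 25, 0), (-155, 45, 33, 37), (-152, 170, 130, 85), (-149, 170, 150, 117), (-146, 168, 116, 79), (-143, 129, 133, 136), (-139, 87, 91, 96)]
[(-164, 58, 32, 12), (-161, 60, 35, 4), (-158, 65, 36, 9), (-155, 51, 27, 16), (-152, 146, 108, 75), (-149, 170, 135, 98), (-146, 162, 128, 107), (-143, 165, 172, 172), (-139, 126, 137, 136)]
side -0.153 -0.08 [277.69630945 211.0523652 ]
side -0.148 -0.08 [275.40011261 212.19931725]
side -0.153 0.08 [329.16503685 269.23756306]
side -0.148 0.08 [326.7520523  270.63868681]
[(-164, 135, 149, 165), (-161, 133, 148, 160), (-158, 130, 144, 159), (-155, 134, 147, 160), (-152, 138, 120, 118), (-149, 130, 107, 94), (-146, 130, 88, 64), (-143, 132, 144, 149), (-139, 142, 159, 167)]
[(-164, 141, 157, 171), (-161, 140, 156, 169), (-158, 142, 158, 172), (-155, 138, 152, 166), (-152, 135, 147, 159), (-149, 136, 103, 91), (-146, 130, 94, 80), (-143, 140, 150, 156), (-139, 145, 162, 171)]
[(-164, 145, 161, 174), (-161, 138, 153, 167), (-158, 137, 154, 166), (-155, 139, 156, 170), (-152, 137, 144, 155), (-149, 127, 109, 100), (-146, 139, 100, 80), (-143, 137, 149, 152), (-139, 145, 163, 170)]
```

>>> step_arm(
  plan=[
    {"grip": 1,"slide": [-0.0025,0,-0.015],"spin": 0},
    {"grip": 1,"slide": [-0.0025,0,-0.02],"spin": 0},
    {"grip": 1,"slide": [-0.0025,0,-0.02],"spin": 0},
    {"grip": 1,"slide": [-0.0025,0,-0.02],"spin": 0},
    {"grip": 1,"slide": [-0.0025,0,-0.02],"spin": 0},
    {"grip": 1,"slide": [-0.0025,0,-0.02],"spin": 0},
    {"grip": 1,"slide": [-0.0025,0,-0.02],"spin": 0},
    {"grip": 1,"slide": [-0.0025,0,-0.02],"spin": 0},
    {"grip": 1,"slide": [-0.0025,0,-0.02],"spin": 0},
    {"grip": 1,"slide": [-0.0025,0,-0.02],"spin": 0},
    {"grip": 1,"slide": [0,0,0],"spin": 0},
    {"grip": 1,"slide": [0,0,0],"spin": 0},
  ],
)

```text
time_s: 7.55
ee_pos: [0.3904, -0.0302, 0.2765]
eef_rot: [-1.572, 0.0, -1.761]
force: [-0.3, 0.1, 0.7]
grip_width: 0.0007
```

```bash
python3 - <<'E'
from h import *
cv2.imwrite("pics/s4.png",cams.camera("side"));o=get_obs()
print(o["ee_pos"],o["eef_rot"],o["qpos"],o["force"])
H=np.array([.4941,.0912]);d=o["ee_pos"][:2]-H
a=np.radians(-11);print("door frame x,y",d@[np.cos(a),np.sin(a)],d@[-np.sin(a),np.cos(a)])
E
```

```text
[ 0.39093533 -0.03036825  0.27661648] [-1.57190313e+00  1.25957035e-04 -1.76154526e+00] [-1.71104179e-01 -1.14419492e-01  1.80794281e+00  1.48773039e-04
  1.44917345e+00  1.59042288e+00] [-0.76800516  0.22681304  0.44273399]
door frame x,y -0.07807292971995207 -0.13901944405394798
```

View pics/s4.png

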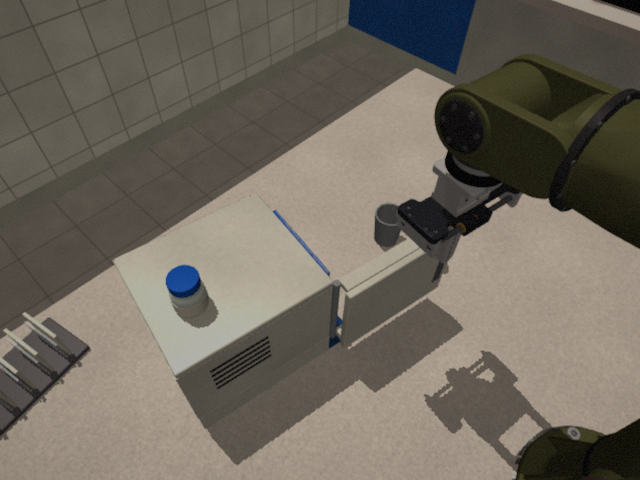

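The hand is on the robot side of the door with the finger near (440,265) and clear of the panel. Next I'll lower it and approach the face.

>>> step_arm(
  plan=[
    {"grip": 1,"slide": [0,0.015,0],"spin": 0},
    {"grip": 1,"slide": [0,0.025,0],"spin": 0},
    {"grip": 1,"slide": [0,0.025,0],"spin": 0},
    {"grip": 1,"slide": [0,0.015,0],"spin": 0},
    {"grip": 1,"slide": [0,0,0.008],"spin": 0},
    {"grip": 1,"slide": [0,0,0.008],"spin": 0},
    {"grip": 1,"slide": [0,0,0.004],"spin": 0},
    {"grip": 1,"slide": [0,0,0.003],"spin": 0},
    {"grip": 1,"slide": [0,0,0.002],"spin": 0},
    {"grip": 1,"slide": [0,0,0.002],"spin": 0},
    {"grip": 1,"slide": [0,0,0.002],"spin": 0},
  ],
)

```text
time_s: 8.52
ee_pos: [0.4197, -0.036, 0.1978]
eef_rot: [-1.57, 0.0, -1.762]
force: [-3.5, -1.6, 1.3]
grip_width: 0.0002
```

>>> step_arm(
  plan=[
    {"grip": 1,"slide": [0.002,0,0.0061],"spin": -2.5},
    {"grip": 1,"slide": [0.002,0,0.0061],"spin": -2.5},
    {"grip": 1,"slide": [0.002,0,0.0061],"spin": -2.5},
    {"grip": 1,"slide": [0.002,0,0.0061],"spin": -2.5},
  ],
)

```text
time_s: 8.85
ee_pos: [0.4429, -0.0471, 0.1977]
eef_rot: [-1.571, -0.0, -1.585]
force: [-0.4, 0.7, 1.2]
grip_width: 0.0001
```

```bash
python3 - <<'E'
from h import *
cv2.imwrite("pics/s5.png",cams.camera("side"));o=get_obs()
print(o["ee_pos"],o["eef_rot"],o["force"])
H=np.array([.4941,.0912]);d=o["ee_pos"][:2]-H
a=o["eef_rot"][2]+np.pi/2;print("door frame x,y",d@[np.cos(a),np.sin(a)],d@[-np.sin(a),np.cos(a)],"theta",79.25-np.degrees(a))
E
```

```text
[ 0.44363563 -0.04734096  0.19765971] [-1.57030758e+00 -1.09772677e-04 -1.58229254e+00] [-0.01384843 -0.50099391  0.1961711 ]
door frame x,y -0.04886837701530834 -0.13911193824238058 theta 79.9086845339962
```

View pics/s5.png

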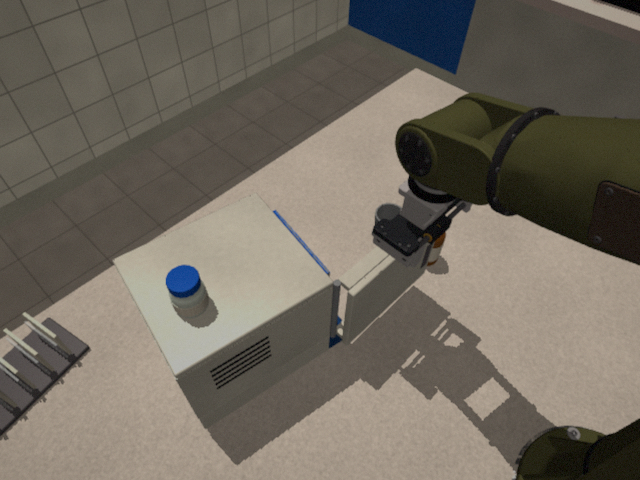

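The door has turned with the hand and its top edge now lies under the gripper. I'll continue along the arc.

>>> step_arm(
  plan=[
    {"grip": 1,"slide": [0.002,0,0.0061],"spin": -2.5},
    {"grip": 1,"slide": [0.002,0,0.0061],"spin": -2.5},
    {"grip": 1,"slide": [0.002,0,0.0061],"spin": -2.5},
    {"grip": 1,"slide": [0.002,0,0.0061],"spin": -2.5},
    {"grip": 1,"slide": [0.002,0,0.0061],"spin": -2.5},
    {"grip": 1,"slide": [0.002,0,0.0061],"spin": -2.5},
    {"grip": 1,"slide": [0.002,0,0.0061],"spin": -2.5},
    {"grip": 1,"slide": [0.002,0,0.0061],"spin": -2.5},
    {"grip": 1,"slide": [0.002,0,0.0061],"spin": -2.5},
    {"grip": 1,"slide": [0.002,0,0.0061],"spin": -2.5},
    {"grip": 1,"slide": [0.002,0,0.0061],"spin": -2.5},
    {"grip": 1,"slide": [0.002,0,0.0061],"spin": -2.5},
    {"grip": 1,"slide": [0.002,0,0.0061],"spin": -2.5},
    {"grip": 1,"slide": [0.002,0,0.0061],"spin": -2.5},
  ],
)

```text
time_s: 10.07
ee_pos: [0.5312, -0.0515, 0.1976]
eef_rot: [-1.571, -0.0, -0.976]
force: [-1.8, -1.5, -0.0]
grip_width: 0.0003
```

```bash
python3 - <<'E'
from h import *
cv2.imwrite("pics/s6.png",cams.camera("side"));o=get_obs()
print(o["ee_pos"],o["eef_rot"],o["force"],o["qpos"])
H=np.array([.4941,.0912]);d=o["ee_pos"][:2]-H
a=o["eef_rot"][2]+np.pi/2;print("door frame x,y",d@[np.cos(a),np.sin(a)],d@[-np.sin(a),np.cos(a)],"theta",79.25-np.degrees(a))
E
```

```text
[ 0.53189968 -0.05117512  0.19753088] [-1.57063536e+00 -2.97434521e-04 -9.72388427e-01] [ 0.45936832 -0.56874913 -0.30039638] [-1.64411412e-01  2.71477011e-01  1.57626899e+00 -1.07913158e-04
  1.29352477e+00  8.08006514e-01]
door frame x,y -0.04897249543890153 -0.13892870721200812 theta 44.963752936370916
```

View pics/s6.png

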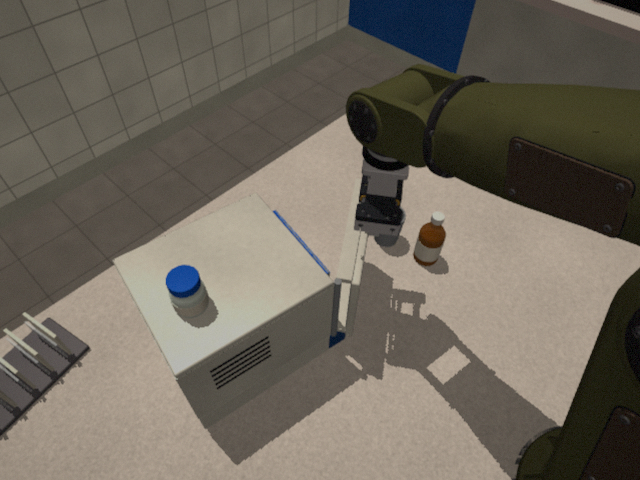

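The door is about half shut at 45°, with the hand still on its outer face and the bottle untouched.

>>> step_arm(
  plan=[
    {"grip": 1,"slide": [0.002,0,0.0061],"spin": -2.5},
    {"grip": 1,"slide": [0.002,0,0.0061],"spin": -2.5},
    {"grip": 1,"slide": [0.002,0,0.0061],"spin": -2.5},
    {"grip": 1,"slide": [0.002,0,0.0061],"spin": -2.5},
    {"grip": 1,"slide": [0.002,0,0.0061],"spin": -2.5},
    {"grip": 1,"slide": [0.002,0,0.0061],"spin": -2.5},
    {"grip": 1,"slide": [0.002,0,0.0061],"spin": -2.5},
    {"grip": 1,"slide": [0.002,0,0.0061],"spin": -2.5},
    {"grip": 1,"slide": [0.002,0,0.0061],"spin": -2.5},
    {"grip": 1,"slide": [0.002,0,0.0061],"spin": -2.5},
    {"grip": 1,"slide": [0.00125,0,0.00365],"spin": -1.5},
    {"grip": 1,"slide": [0.00125,0,0.00365],"spin": -1.5},
    {"grip": 1,"slide": [0.00125,0,0.00365],"spin": -1.5},
    {"grip": 1,"slide": [0.00125,0,0.00365],"spin": -1.5},
    {"grip": 1,"slide": [0.00083,0,0.00244],"spin": -1},
    {"grip": 1,"slide": [0.00083,0,0.00244],"spin": -1},
    {"grip": 1,"slide": [0.00083,0,0.00244],"spin": -1},
    {"grip": 1,"slide": [0.00083,0,0.00244],"spin": -1},
  ],
)

```text
time_s: 11.62
ee_pos: [0.6062, -0.0041, 0.1975]
eef_rot: [-1.571, 0.0, -0.364]
force: [0.7, -1.3, 0.6]
grip_width: 0.0005
```

```bash
cat > w.py <<'E'
from h import *
o=get_obs()
print(o["ee_pos"],o["eef_rot"],o["force"])
H=np.array([.4941,.0912]);d=o["ee_pos"][:2]-H
a=o["eef_rot"][2]+np.pi/2;print("door frame x,y",d@[np.cos(a),np.sin(a)],d@[-np.sin(a),np.cos(a)],"theta",79.25-np.degrees(a))
E
python3 w.py; python3 -c "
from h import *
cv2.imwrite('pics/s7.png',cams.camera('side'))"
```

```text
[ 0.60617724 -0.00411816  0.19745612] [-1.57083163e+00  4.94671113e-06 -3.64296938e-01] [ 0.70112679 -1.34083952  0.60093167]
door frame x,y -0.04913057785112047 -0.138683258406669 theta 10.122677042936317
```

View pics/s7.png

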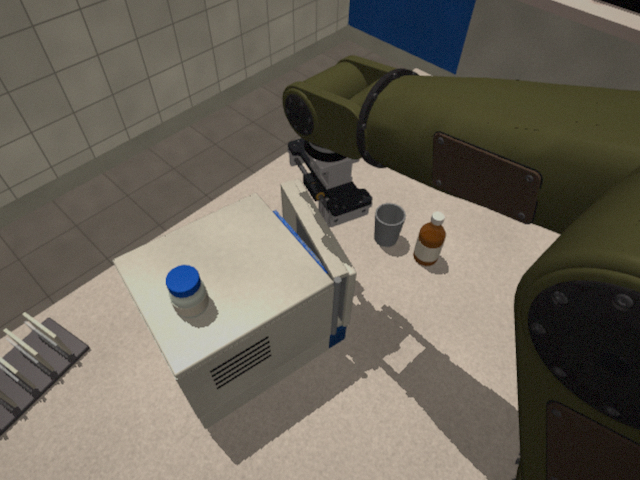

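About 10° remains, so I'll slow down.

>>> step_arm(
  plan=[
    {"grip": 1,"slide": [0.0008,0,0.0024],"spin": -1},
    {"grip": 1,"slide": [0.0008,0,0.0024],"spin": -1},
    {"grip": 1,"slide": [0.0008,0,0.0024],"spin": -1},
    {"grip": 1,"slide": [0.0008,0,0.0024],"spin": -1},
    {"grip": 1,"slide": [0.0006,0,0.0018],"spin": -0.75},
    {"grip": 1,"slide": [0.0006,0,0.0018],"spin": -0.75},
    {"grip": 1,"slide": [0.0004,0,0.0012],"spin": -0.5},
    {"grip": 1,"slide": [0.0004,0,0.0012],"spin": -0.5},
  ],
)

```text
time_s: 12.33
ee_pos: [0.6159, 0.009, 0.1974]
eef_rot: [-1.571, 0.0, -0.251]
force: [0.4, -1.7, -0.6]
grip_width: 0.0003
```

>>> step_arm(
  plan=[
    {"grip": 1,"slide": [0.0004,0,0.0012],"spin": -0.5},
    {"grip": 1,"slide": [0.0004,0,0.0012],"spin": -0.5},
  ],
)

```text
time_s: 12.5
ee_pos: [0.6173, 0.0111, 0.1974]
eef_rot: [-1.571, 0.0, -0.234]
force: [0.2, -0.5, -0.1]
grip_width: 0.0006
```

>>> step_arm(
  plan=[
    {"grip": 1,"slide": [0.0004,0,0.0012],"spin": -0.5},
    {"grip": 1,"slide": [0.0004,0,0.0012],"spin": -0.5},
  ],
)

```text
time_s: 12.67
ee_pos: [0.6186, 0.0133, 0.1975]
eef_rot: [-1.571, -0.0, -0.217]
force: [1.5, -1.7, -0.9]
grip_width: 0.0003
```

```bash
python3 w.py
```

```text
[0.61860204 0.01332425 0.19746768] [-1.57078063e+00 -2.81436541e-05 -2.16564109e-01] [ 1.52149514 -1.68165292 -0.90155913]
door frame x,y -0.04930427782930554 -0.13832742816422694 theta 1.6582094182646188
```

>>> step_arm(
  plan=[
    {"grip": 1,"slide": [0.0004,0,0.0012],"spin": -0.5},
    {"grip": 1,"slide": [0.0004,0,0.0012],"spin": -0.5},
  ],
)

```text
time_s: 12.83
ee_pos: [0.6199, 0.0155, 0.1975]
eef_rot: [-1.571, -0.0, -0.199]
force: [0.4, -2.3, -0.1]
grip_width: 0.0009
```

>>> step_arm(
  plan=[
    {"grip": 1,"slide": [0.0004,0,0.0012],"spin": -0.5},
    {"grip": 1,"slide": [0,0,0.0008],"spin": 0},
  ],
)

```text
time_s: 13.0
ee_pos: [0.6207, 0.0174, 0.1975]
eef_rot: [-1.571, -0.0, -0.19]
force: [0.1, -1.1, 0.2]
grip_width: 0.0002
```

>>> step_arm(
  plan=[
    {"grip": 1,"slide": [0,0,0.0008],"spin": 0},
    {"grip": 1,"slide": [0,0,0.0008],"spin": 0},
  ],
)

```text
time_s: 13.17
ee_pos: [0.6209, 0.019, 0.1974]
eef_rot: [-1.571, 0.0, -0.191]
force: [1.2, -1.1, 0.1]
grip_width: 0.0007
```

>>> step_arm(
  plan=[
    {"grip": 1,"slide": [0,0,0.0008],"spin": 0},
  ],
)

```text
time_s: 13.25
ee_pos: [0.621, 0.0194, 0.1975]
eef_rot: [-1.571, 0.0, -0.191]
force: [-1.5, -8.4, 0.6]
grip_width: 0.001
```

>>> step_arm(
  plan=[
    {"grip": 1,"slide": [0,0,0.0008],"spin": 0},
  ],
)

```text
time_s: 13.33
ee_pos: [0.621, 0.0194, 0.1975]
eef_rot: [-1.573, 0.0, -0.192]
force: [-3.5, -13.4, 1.8]
grip_width: 0.0004
```

>>> step_arm(
  plan=[
    {"grip": 1,"slide": [0,0,0.0006],"spin": 0},
    {"grip": 1,"slide": [0,0,0],"spin": 0},
  ],
)

```text
time_s: 13.5
ee_pos: [0.621, 0.0194, 0.1975]
eef_rot: [-1.574, 0.001, -0.192]
force: [-2.4, -11.9, 1.0]
grip_width: 0.0006
```

Position has stopped changing while the force rises, so the door is against its stop. I'll back off.

>>> step_arm(
  plan=[
    {"grip": 1,"slide": [0,0,-0.003],"spin": 0},
    {"grip": 1,"slide": [0,0,-0.008],"spin": 0},
    {"grip": 1,"slide": [0,0,-0.02],"spin": 0},
    {"grip": 1,"slide": [0,0,-0.03],"spin": 0},
    {"grip": 1,"slide": [0,-0.02,-0.03],"spin": 0},
    {"grip": 1,"slide": [-0.02,-0.03,-0.02],"spin": 0},
    {"grip": 1,"slide": [-0.03,-0.02,-0.02],"spin": 0},
    {"grip": 1,"slide": [-0.03,0,-0.02],"spin": 0},
    {"grip": 1,"slide": [-0.03,0,-0.02],"spin": 0},
    {"grip": 1,"slide": [-0.03,0,-0.02],"spin": 0},
    {"grip": 1,"slide": [-0.03,0,-0.02],"spin": 0},
    {"grip": 1,"slide": [-0.03,0,-0.02],"spin": 0},
    {"grip": 1,"slide": [-0.03,0,-0.02],"spin": 0},
    {"grip": 1,"slide": [-0.02,0,-0.02],"spin": 0},
    {"grip": 1,"slide": [-0.01,0,-0.01],"spin": 0},
    {"grip": 1,"slide": [0,0,0],"spin": 0},
    {"grip": 1,"slide": [0,0,0],"spin": 0},
  ],
)

```text
time_s: 14.92
ee_pos: [0.3126, -0.2056, 0.2677]
eef_rot: [-1.571, -0.001, -0.193]
force: [0.2, 0.3, 0.9]
grip_width: 0.0004
```

```bash
python3 - <<'E'
from h import *
s=cams.camera("side");t=cams.camera("top");o=get_obs();print(o["ee_pos"],o["force"],o["joint_vel"],o["time_s"])
cv2.imwrite("pics/s8.png",s);cv2.imwrite("pics/t8.png",t)
a=np.radians(79.25);ex=np.array([np.cos(a),np.sin(a)]);ey=np.array([-ex[1],ex[0]]);C=np.array([.6356,.2038])
for y in(.11,.05,0,-.05,-.105):
    print(y,[(int(1000*x),int(t[tuple(np.round(proj("top",[*(C+x*ex+y*ey),.238])[::-1]).astype(int))].mean())) for x in np.arange(-.192,-.13,.003)])
E
```

```text
[ 0.31323599 -0.20512038  0.2674422 ] [ 0.75925971  0.47840589 -0.10653357] [ 0.01108219  0.00738335 -0.00150602 -0.00086196  0.00069768 -0.00495166] 15.0167
0.11 [(-192, 139), (-189, 83), (-186, 88), (-183, 85), (-180, 78), (-177, 56), (-174, 126), (-170, 149), (-167, 145), (-164, 147), (-161, 125), (-158, 150), (-155, 148), (-152, 150), (-149, 152), (-146, 147), (-143, 146), (-140, 146), (-137, 154), (-134, 59), (-131, 129)]
0.05 [(-192, 141), (-189, 84), (-186, 86), (-183, 86), (-180, 79), (-177, 46), (-174, 145), (-170, 146), (-167, 145), (-164, 146), (-161, 118), (-158, 152), (-155, 139), (-152, 147), (-149, 147), (-146, 148), (-143, 146), (-140, 148), (-137, 152), (-134, 49), (-131, 139)]
0 [(-192, 108), (-189, 84), (-186, 89), (-183, 86), (-180, 64), (-177, 49), (-174, 134), (-170, 149), (-167, 146), (-164, 137), (-161, 137), (-158, 150), (-155, 149), (-152, 148), (-149, 149), (-146, 149), (-143, 150), (-140, 149), (-137, 102), (-134, 46), (-131, 132)]
-0.05 [(-192, 142), (-189, 140), (-186, 140), (-183, 140), (-180, 99), (-177, 48), (-174, 144), (-170, 145), (-167, 148), (-164, 147), (-161, 126), (-158, 150), (-155, 152), (-152, 148), (-149, 151), (-146, 147), (-143, 153), (-140, 152), (-137, 134), (-134, 50), (-131, 146)]
-0.105 [(-192, 134), (-189, 136), (-186, 134), (-183, 130), (-180, 139), (-177, 99), (-174, 141), (-170, 148), (-167, 144), (-164, 141), (-161, 127), (-158, 150), (-155, 148), (-152, 150), (-149, 148), (-146, 152), (-143, 150), (-140, 150), (-137, 131), (-134, 66), (-131, 147)]
```

View pics/s8.png

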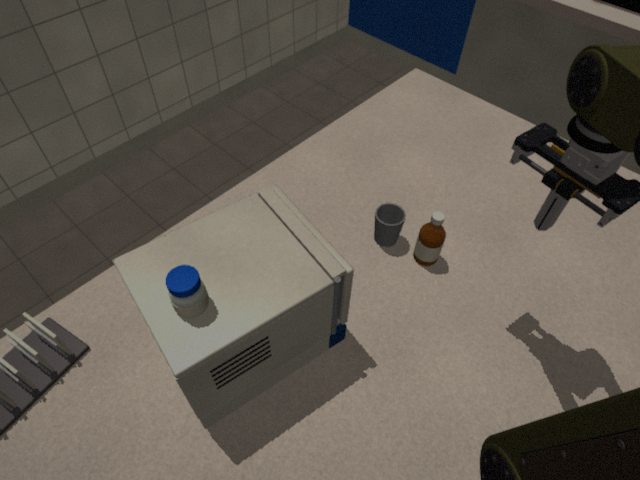

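View pics/t8.png

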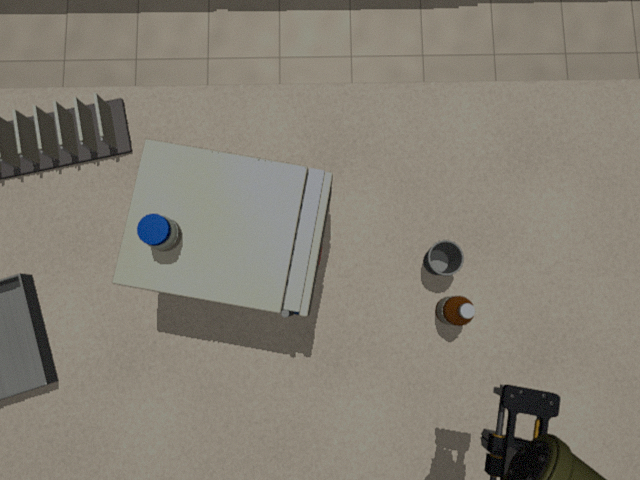

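Both views show the door flat along the cabinet front. Its outer edge is at own x ≈ -175 mm across the full width, with an even seam. The jar (154,229), beaker (444,258) and bottle (458,311) are where they were, and the hand is far away.

```bash
python3 -c "
from station import hand_in
print(hand_in())"
```

```text
the job is handed in; nothing more can be done
None
```

The tray is fully home and the cabinet door is shut, in that order. I handed the job in at about 15 s of the 54 s allowed.

- **Tray:** I pushed it straight in with the closed fingertips on the outer face of the lip. At home the force rose from about 5 N to 19 N and the hand stopped moving. Both cameras then put the lip's outer face at -151 to -153 mm in the cabinet's own x, against the -153 mm target.
- **Door:** I swung it along its arc from about 90° open, slowing near the end, until it met its stop with about 13 N on the hand. The top view shows its outer face at about -175 mm, parallel to the front across the full width, which agrees with -177 mm within the measuring error.
- **Surroundings:** The bottle, beaker and jar look unmoved in the last pictures. The hand finished well clear, with the force reading back at sensor noise (about 1 N).

One automatic check failed. My first side-view colour mask for the lip also picked up the blue control band, so I discarded it and checked along the lip's line in both images instead. None of the other checks disagreed.

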